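# Find the unlatched wireway cover and push it open

### The job

The five tilting covers on the wireway look alike, but only one of them is unlatched. With the fingertips, press gently on the ribbed thumb pad of one cover after another until you find the one that rocks, then push that cover right over until it stands fully open, and leave it standing so. Only press and push: do not force a latched cover, do not lift the loose one out of its pivots, and leave everything else on the wireway and the bench where it is.

Things in the scene. Friction and masses are not known exactly. Their poses are not given: they have to be found in the camera images.
- wireway: light grey sheet-steel cable duct fixed on the bench, 170 mm wide (its x) by 600 mm long (its y) by 115 mm high; origin at the centre of its underside, z up. Its top is five equal cover places in a row, 94 mm apart along its y, with a plain 65 mm land at each end. It is open inside down to terminals 44 mm above the bench, so there is 70 mm of free depth under the covers.
- place_1 (a point): centre of the top face of the cover in place 1 (counted from the wireway's +y end), 115 mm above the bench; axes as the wireway's. Covers are alike: flush aluminium plates, 121 mm along x, 88 mm along y, 4 mm thick, each with a black ribbed thumb pad 18 by 50 mm, centred 45 mm from the cover's centre towards +x (away from the robot). The unlatched one may be in any place.
- place_2 (a point): centre of the top face of the cover in place 2 (counted from the wireway's +y end), 115 mm above the bench; axes as the wireway's.
- place_3 (a point): centre of the top face of the cover in place 3 (counted from the wireway's +y end), 115 mm above the bench; axes as the wireway's.
- place_4 (a point): centre of the top face of the cover in place 4 (counted from the wireway's +y end), 115 mm above the bench; axes as the wireway's.
- place_5 (a point): centre of the top face of the cover in place 5 (counted from the wireway's +y end), 115 mm above the bench; axes as the wireway's.
- access_cover (a joint): angle of the one unlatched cover, rad: 0 shut, 1.5 fully open at its stop, standing on edge 60 mm above and below the top. It turns about its middle, on an axis along the wireway's y 2 mm under its top face: the pad edge goes down, the edge nearest the robot rises and goes over to the pads' side; never the other way. About 2 N on the pad turns it; it stays at any angle.
- access_lift (a joint): height by which the unlatched cover has been lifted off its pivot slots, m: 0 seated. The pins lie in open-topped slots, so that the cover (3 N) comes up if it is hooked or pulled upwards.
- latched_a (a joint): angle of one of the four latched covers, rad (same axis and sense as the unlatched one); 0 shut. Its place is not known. Its seal gives about 1 mm at the pad under 10 N, and springs back; its latch breaks at 0.08 rad (about 35 N on the pad).
- latched_b (a joint): angle of one of the four latched covers, rad (same axis and sense as the unlatched one); 0 shut. Its place is not known. Its seal gives about 1 mm at the pad under 10 N, and springs back; its latch breaks at 0.08 rad (about 35 N on the pad).
- latched_c (a joint): angle of one of the four latched covers, rad (same axis and sense as the unlatched one); 0 shut. Its place is not known. Its seal gives about 1 mm at the pad under 10 N, and springs back; its latch breaks at 0.08 rad (about 35 N on the pad).
- latched_d (a joint): angle of one of the four latched covers, rad (same axis and sense as the unlatched one); 0 shut. Its place is not known. Its seal gives about 1 mm at the pad under 10 N, and springs back; its latch breaks at 0.08 rad (about 35 N on the pad).
- tape_roll: yellow roll of tape lying flat on the +y end land of the wireway, 60 mm across, 19 mm high. Origin at the centre of its underside; axes at rest: z up.
- ferrule_tin: small round steel tin on the -y end land of the wireway, 48 mm across, 22 mm high. Origin at the centre of its underside; axes at rest: z up.
- screwdriver: red-handled screwdriver, 200 mm long, 26 mm high, lying on the bench along the robot's side of the wireway.
- side_cutters: side cutters with blue handles, about 160 mm long, 14 mm high, lying on the bench beyond the wireway.
- gland_bin: orange bin with cable glands, 100 by 140 by 45 mm, on the bench beyond the wireway. Origin at the centre of its underside; axes at rest: z up.
- contact_spray: white and blue spray can with red cap, 58 mm across, 190 mm high, standing to the robot's right. Origin at the centre of its underside; axes at rest: z up.
- multimeter: yellow and black multimeter lying to the robot's right, 150 by 78 by 45 mm. Origin at the centre of its underside; axes at rest: z up.
- wire_spool: spool of copper wire with black flanges standing to the robot's left, 80 mm across, 52 mm high. Origin at the centre of its underside; axes at rest: z up.

How it is judged:
By the outcome, as a careful person would: the job done as asked, in the order asked, and still so for the second after the job is handed in, with the robot touching nothing.
It also fails if it takes over 51 s, if anything falls off the work surface, if the arm or the gripper's body presses on something with over 40 N, if the wrist force passes 120 N, or if a joint passes its speed limit or range.

### The arm

A 7-joint arm with a two-finger parallel gripper is mounted at the origin on the work surface. World frame = base frame: x ahead of the robot, y to its left, z up, the work surface at z = 0. Lengths are in m, angles in rad, forces in N, time in s.
With the tool pointing down it reaches from about 0.425 to 1.025 m from the base axis. Payload 9.4 kg.
Tool frame: the origin (TCP) lies on the centre line of the jaws, within the pads' length; the fingertips stand 8 mm ahead of it and the grasp point (between the pads) lies 11 mm behind it (ctrl.finger_overhang is the distance from the TCP to the fingertips, in m); z points along the fingers, y is the line along which they close (so a half turn about z gives the same grasp; the last joint's range is limited). The gripper opens to 93 mm and grips with 3 to 60 N. Pads are 15 mm wide; open, the fingers measure 128 mm over their backs; the gripper's body (75 mm by 188 mm) begins 65 mm behind the grasp point.
Start: joints at [-1.375, 0.599, -0.003, 1.599, 0.002, 0.943, -0.08], TCP at [0.195, 0.698, 0.197] pointing down, gripper open.
Joint ranges: [-2.57, 2.57], [-0.35, 1.97], [-1.29, 1.29], [0.11, 2.56], [-1.05, 4.19], [0.11, 1.86], [-2.63, 2.63]. Speed limits (rad/s): [2.22, 2.22, 3.01, 3.01, 3.14, 3.14, 3.14].

### API

Orientations are given as [roll, pitch, yaw] about the fixed x, y, z axes, in that order (R = Rz(yaw) Ry(pitch) Rx(roll)).
In Python, from bench import ctrl gives the robot as it stands.
- The arm moves only by the tool move_arm, never from a script. Its argument "deltas" is a list of rows, each a list of 7 numbers: the shift along the world's x, y, z normalised to -1 to 1, where 1 is 0.5 m, then the turn, a rotation vector about the world's x, y, z normalised to -1 to 1, where 1 is pi/4 rad, then the opening, from 0 (shut) to 1 (fully open). In form: [[x, y, z, rx, ry, rz, grip], ...]. A call has exactly 5 rows; each row is the pose to reach, as a shift and turn from the pose commanded when the call began; what a row does not reach only later rows make up. A row lasts 1/8 s, in which the tool goes at most 62.5 mm and 10.7 degrees, less where a joint would pass 70% of its speed; a pose out of reach is approached as far as the arm can. A call with a number of a shift or a turn outside -1 to 1 is refused whole. A call with a gripper value outside its range is refused whole. The fingers move at their own pace and stop on an object; "newtons" is the grip in N (left out, the last holds). Time passes only in rows, so rows that repeat a pose let the fingers close, or fill a call up. It gives the time, the measured TCP pose, the force, the opening and the grip force at its end, in the units of the state.
- ctrl.state(): the state, without advancing time (a new reading comes with each control period).
- ctrl.camera(name): name is "scene" or "side" or "wrist"; returns (picture, depth): 400x640x3 uint8, blue, green, red; 400x640 float32, m along the optical axis (not along the pixel's ray), 0 where there is no reading.
- ctrl.calibration(name): a dict with "fovy" (degrees; the focal length in pixels is half the picture's height over the tangent of half this angle, whatever the lens; pixels are square), "cx", "cy" (the principal point, pixels), "eye" and "orientation" of the camera in the world. Camera axes: x right, y up, looking along -z (the intrinsics and any distortion apply to the point x, -y, -z); pixel columns grow to the right and rows downward; lengths in m; the calibration is good to about 2 mm. A picture is of the moment at which its call begins: read the wrist's pose just before it. calibration takes no time and is no camera call; for the wrist camera it gives the pose at the moment of the call.
- ctrl.sign_off(): hands the job in; it is judged then, once.
The state is a dict: "time": time; "joints": joint angles; "joint_vel": joint speeds; "joint_efforts": joint torques, N m; "tool_pos": TCP position; "orientation": TCP orientation; "contact_force": force on the tool from outside, world axes, zero at the start; "ft_torque": the same for the moment, N m; "finger_gap": opening from 0.0 (shut) to 1.0 (fully open); "grasp_force": force on a finger pad.
Only numpy, scipy, OpenCV 4.12 (cv2) and the standard library are available. Lean on these libraries where they do the work, as an engineer would, in place of code of your own. Each camera call takes 0.05 s, during which the arm holds its last target. There are 200 camera calls.

## Working session

There is one attempt and no reset: what is moved stays moved. The work goes in short steps, Python scripts to look and compute and a tool call to move; the robot and the scene stay as the last step left them, time stands still between calls to the robot, and variables do not carry over. Pictures are saved under pics/ and viewed, at most 10 in all, crops included, and the job is handed in when it is done.

Besides the shell and the picture viewer there is one more tool, called after "Emit:" as name(argument=value, ...) on one line, values as JSON. move_arm: Moves the arm, as the interface text tells. Scaled input: -1 to 1 covers 0.5 m each way for a shift and pi/4 rad each way for a turn. Its arguments: {"type":"object","properties":{"deltas":{"type":"array","items":{"type":"array","items":{"type":"number","minimum":-1,"maximum":1}}},"newtons":{"type":"number"}},"required":["deltas"]}

```bash
ls; mkdir -p pics; cat > h.py <<'E'
import numpy as np, cv2
from bench import ctrl
from scipy.spatial.transform import Rotation as R
def cam(n):
    c=ctrl.calibration(n); im,d=ctrl.camera(n); return c,im,d
E
python3 - <<'E'
from h import *
print(ctrl.state())
for n in("scene","side"):
    c,im,d=cam(n); print(n,c); cv2.imwrite(f"pics/{n}0.png",im); np.savez(f"{n}0.npz",im=im,d=d)
E
```

```text
pics
{'time': 0.0, 'joints': array([-1.37470591,  0.60011607, -0.00254399,  1.60012462,  0.00182475,
        0.94288841, -0.07975929]), 'joint_vel': array([ 2.13491468e-03,  1.48431744e-05,  1.15463967e-03,  8.21673608e-04,
        8.40468354e-05, -8.04435760e-04,  3.22998198e-04]), 'joint_efforts': array([ 3.01511491e-04, -7.65072584e+01,  1.49720091e+00, -2.52362537e+01,
       -5.24538662e-02,  1.66930159e-02,  1.62544734e-04]), 'tool_pos': array([0.19521676, 0.6976865 , 0.19606841]), 'orientation': array([-3.14006640e+00,  1.60472462e-04,  2.86891674e+00]), 'contact_force': array([ 0.16414744, -0.55172989,  1.05438312]), 'ft_torque': array([3.06655624e-02, 5.10528039e-05, 5.63451387e-03]), 'grasp_force': 0.0, 'finger_gap': 1.001754117315007}
scene {'fovy': 44.77295591584508, 'cx': 326.59808482833455, 'cy': 197.74095191083958, 'eye': array([1.44370993, 0.84036594, 0.979485  ]), 'orientation': array([0.94132705, 0.01498448, 2.33870188])}
side {'fovy': 43.121284069746416, 'cx': 323.8670981066373, 'cy': 200.6988342271426, 'eye': array([ 0.32551736, -0.94620653,  1.15301733]), 'orientation': array([ 0.73690767, -0.00374702, -0.23789808])}
```

View pics/scene0.png

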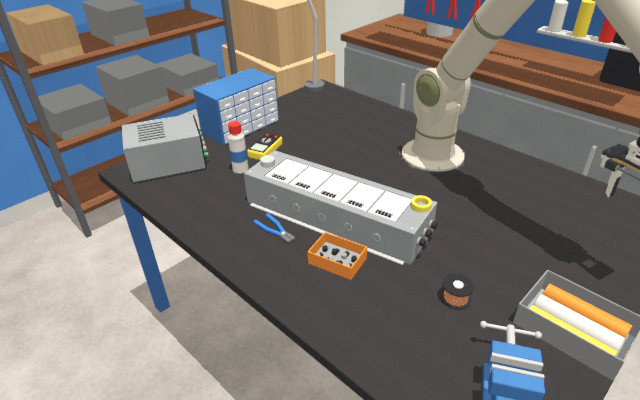

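View pics/side0.png

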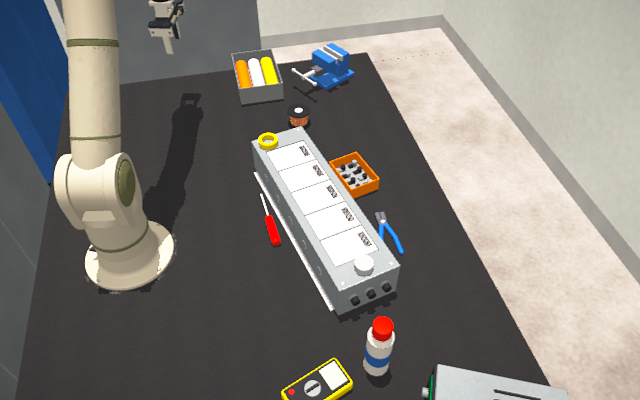

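The side view shows the five pads at about (304,150), (318,170), (333,190), (347,213) and (364,240). The tape roll is at (268,141) and the tin at (364,265). I'll measure the covers and pads in both views on the plane z = 0.115.

```bash
cat >> h.py <<'E'
def ray(c,uv,h=400):
    f=h/2/np.tan(np.radians(c["fovy"])/2); uv=np.atleast_2d(uv).astype(float)
    d=np.c_[(uv[:,0]-c["cx"])/f,-(uv[:,1]-c["cy"])/f,-np.ones(len(uv))]
    return d@R.from_euler("xyz",c["orientation"]).as_matrix().T
def onplane(c,uv,z):
    d=ray(c,uv); e=np.array(c["eye"]); return e+d*((z-e[2])/d[:,2])[:,None]
def bydepth(c,uv,dep): return np.array(c["eye"])+ray(c,uv)*dep[:,None]
E
python3 - <<'E'
from h import *
for n,box in(("side",(250,400,120,280)),("scene",(245,425,150,230))):
    z=np.load(f"{n}0.npz"); im,d=z["im"],z["d"]; c=ctrl.calibration(n)
    m=(im.min(2)>225).astype(np.uint8); x0,x1,y0,y1=box; k=np.zeros_like(m);k[y0:y1,x0:x1]=1; m*=k
    mc=cv2.morphologyEx(m,cv2.MORPH_CLOSE,np.ones((9,9)))
    nn,l,s,ce=cv2.connectedComponentsWithStats(m)
    for i in range(1,nn):
        if s[i,4]<100: continue
        vu=np.argwhere(l==i); pts=onplane(c,vu[:,::-1],.115)
        dp=d[l==i]; pz=bydepth(c,vu[:,::-1],dp)[:,2]
        hull=cv2.convexHull(vu[:,::-1].astype(np.int32)); hm=np.zeros_like(m); cv2.fillConvexPoly(hm,hull,1)
        hv=np.argwhere(hm); hp=onplane(c,hv[:,::-1],.115)
        r=cv2.minAreaRect(hp[:,:2].astype(np.float32)*1000)
        dark=hv[(im[hv[:,0],hv[:,1]].max(1)<120)]
        pd=onplane(c,dark[:,::-1],.115).mean(0) if len(dark) else None
        print(n,s[i],"rect",np.round(r[0],1),np.round(r[1],1),round(r[2],1),"z",np.round(np.median(pz),4),"pad",pd,len(dark))
E
```

```text
side [ 267  141  111  129 5165] rect [541.3 -31.8] [125.5 510.3] 12.2 z 0.1164 pad [ 0.58059684 -0.00461708  0.115     ] 61
side [254 172  62 108 291] rect [425.1 -75.3] [ 10.5 411.7] 12.3 z 0.0033 pad None 0
scene [ 265  159   92   42 1563] rect [ 558.4 -107. ] [127.8 276.8] 11.7 z 0.1162 pad [ 0.59806412 -0.07849791  0.115     ] 46
scene [340 182  44  29 612] rect [517.4  78.9] [125.4  89.1] 12.0 z 0.1161 pad [0.56145291 0.08843095 0.115     ] 19
scene [368 191  43  30 654] rect [498.5 169.9] [125.8  89.6] 12.7 z 0.1161 pad [0.54183288 0.18067894 0.115     ] 26
```

Wireway yaw is about 12° and place 3 is at about (0.538, -0.014), top at z = 0.115–0.116. The pads come out at:

| Pad | x (m) | y (m) |
|---|---|---|
| P1 | 0.543 | 0.179 |
| P2 | 0.562 | 0.087 |
| P3 | 0.582 | -0.005 |
| P4 | 0.601 | -0.097 |
| P5 | 0.621 | -0.188 |

The sizes agree: 125×89 mm per cover, about 93–94 mm pitch. I'm moving over P1 with the jaws closed.

Emit:
move_arm(deltas=[[0.07,-0.104,0,0,0,0.062,0],[0.14,-0.208,0,0,0,0.123,0],[0.209,-0.311,0,0,0,0.184,0],[0.278,-0.415,0,0,0,0.246,0],[0.348,-0.519,0,0,0,0.307,0]], newtons=5)

```text
time: 0.72
tool_pos: [0.3701, 0.4369, 0.1967]
orientation: [-3.141, 0.0, 3.112]
contact_force: [0.4, 1.1, 0.6]
finger_gap: 0.51
grasp_force: 0.0
```

Emit:
move_arm(deltas=[[0.07,-0.104,0,0,0,0.062,0],[0.14,-0.208,0,0,0,0.123,0],[0.209,-0.311,0,0,0,0.184,0],[0.278,-0.415,0,0,0,0.246,0],[0.348,-0.519,0,0,0,0.307,0]])

```text
time: 1.35
tool_pos: [0.5439, 0.1777, 0.1968]
orientation: [3.142, -0.0, -2.93]
contact_force: [0.2, 0.5, 0.3]
finger_gap: 0.014
grasp_force: 0.0
```

```bash
python3 - <<'E'
from h import *
c,im,d=cam("wrist"); cv2.imwrite("pics/w1.png",im); np.savez("w1.npz",im=im,d=d)
print(c, ctrl.state()["tool_pos"])
vu=np.argwhere((im.max(2)<70)); p=onplane(c,vu[:,::-1],.115)
for k in range(1,6):
    P=np.array([.5818,-.0046])+(3-k)*np.array([-.01955,.0919])
    s=np.hypot(*(p[:,:2]-P).T)<.032
    if s.sum()>20: print(k,P,cv2.minAreaRect(p[s,:2].astype(np.float32)*1000),s.sum(),np.median(bydepth(c,vu[s][:,::-1],d[tuple(vu[s].T)])[:,2]))
E
```

```text
{'fovy': 69.15614826304166, 'cx': 319.6741464857932, 'cy': 201.52833634249055, 'eye': array([0.46743143, 0.16259589, 0.38334235]), 'orientation': array([-2.85095046e-01,  1.64138442e-04,  1.78116031e+00])} [0.54879016 0.16816537 0.19675135]
1 [0.5427 0.1792] ((544.8896484375, 179.55105590820312), (26.140527725219727, 56.87709045410156), 12.055316925048828) 559 0.11438288822077297
2 [0.56225 0.0873 ] ((564.9317626953125, 88.05624389648438), (25.1618709564209, 56.965030670166016), 12.055545806884766) 591 0.11442164233265845
3 [ 0.5818 -0.0046] ((584.4058837890625, -3.127765655517578), (25.163148880004883, 55.96733856201172), 12.056573867797852) 549 0.11457565581575252
4 [ 0.60135 -0.0965 ] ((604.0399169921875, -95.05613708496094), (25.164817810058594, 56.05125045776367), 12.055381774902344) 376 0.11457607653751323
```

View pics/w1.png

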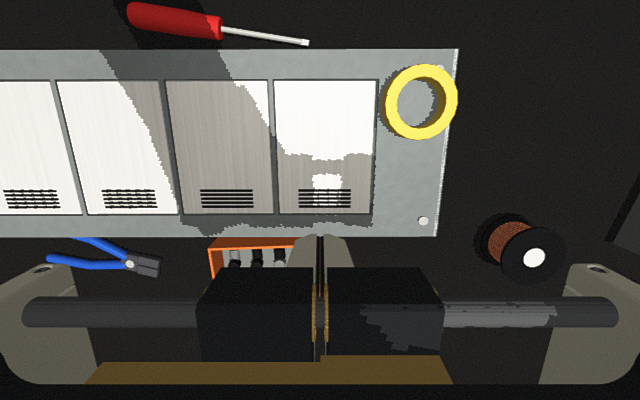

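The wrist view shows the four nearest pads at about (31,198), (130,198), (227,198) and (325,198). They agree with my estimates to 2 mm, at yaw 12.05°. Next I lower the tips to just above pad 1, slowing down at the end because the arm overshoots after fast moves.

Emit:
move_arm(deltas=[[0.002,0,-0.05,0,0,0,0],[0.002,0,-0.095,0,0,0,0],[0.002,0,-0.125,0,0,0,0],[0.002,0,-0.135,0,0,0,0],[0.002,0,-0.138,0,0,0,0]])

```text
time: 2.02
tool_pos: [0.5442, 0.1797, 0.128]
orientation: [-3.142, 0.0, -2.932]
contact_force: [0.1, 0.0, -0.0]
finger_gap: 0.01
grasp_force: 0.0
```

Emit:
move_arm(deltas=[[0,0,-0.003,0,0,0,0],[0,0,-0.006,0,0,0,0],[0,0,-0.009,0,0,0,0],[0,0,-0.011,0,0,0,0],[0,0,-0.011,0,0,0,0]])

```text
time: 2.65
tool_pos: [0.5441, 0.1795, 0.1224]
orientation: [-3.142, -0.0, -2.932]
contact_force: [-0.4, -1.2, 0.6]
finger_gap: 0.007
grasp_force: 0.0
```

Emit:
move_arm(deltas=[[0,0,-0.001,0,0,0,0],[0,0,-0.002,0,0,0,0],[0,0,-0.003,0,0,0,0],[0,0,-0.003,0,0,0,0],[0,0,-0.003,0,0,0,0]])

```text
time: 3.28
tool_pos: [0.5442, 0.1795, 0.1209]
orientation: [-3.142, 0.0, -2.932]
contact_force: [-0.1, -0.4, 0.1]
finger_gap: 0.004
grasp_force: 0.0
```

Emit:
move_arm(deltas=[[0,0,-0.001,0,0,0,0],[0,0,-0.002,0,0,0,0],[0,0,-0.003,0,0,0,0],[0,0,-0.003,0,0,0,0],[0,0,-0.003,0,0,0,0]])

```text
time: 3.9
tool_pos: [0.5441, 0.1795, 0.1194]
orientation: [-3.142, 0.0, -2.932]
contact_force: [-0.6, 0.2, 0.5]
finger_gap: 0.003
grasp_force: 0.0
```

```bash
python3 - <<'E'
from h import *
print(ctrl.finger_overhang)
c,im,d=cam("wrist"); cv2.imwrite("pics/w2.png",im[60:340,150:520]); s=ctrl.state(); print(s["tool_pos"],s["contact_force"])
E
```

```text
0.008
[0.54416703 0.17951268 0.1194356 ] [-0.34975685  0.11298184  0.19764808]
```

View pics/w2.png

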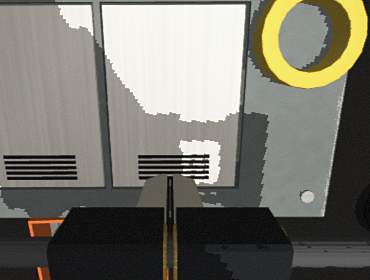

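The crop shows the tips over pad 1 at (170,178), tape roll upper right. Depth will show whether the cover has tilted.

```bash
cat >> h.py <<'E'
W=np.array([[.97815,-.2079],[.2079,.97815]])  # columns: wireway x,y axes
O=np.array([.5395,-.0128])
def tilt(ks,name="wrist"):
    c,im,d=cam(name); v,u=np.mgrid[0:400,0:640]; uv=np.c_[u.ravel(),v.ravel()]; dd=d.ravel(); ok=dd>0
    p=bydepth(c,uv[ok],dd[ok]); q=(p[:,:2]-O)@W
    for k in ks:
        s=(abs(q[:,1]-(3-k)*.094)<.036)&(abs(p[:,2]-.115)<.08)
        print(k,[(round(x*1000),int((m:=s&(abs(q[:,0]-x)<.006)).sum()),round(float(np.median(p[m,2]))*1000,1) if m.any() else None) for x in (-.075,-.05,-.03,-.01,.01,.03,.05)])
E
python3 -c "
from h import *
tilt([1,2,3])"
```

```text
1 [(-75, 2691, 113.8), (-50, 2336, 113.8), (-30, 2130, 113.8), (-10, 1965, 113.7), (10, 1820, 113.8), (30, 3053, 114.8), (50, 1071, 114.0)]
2 [(-75, 2713, 113.8), (-50, 2365, 113.8), (-30, 2131, 113.7), (-10, 1980, 113.8), (10, 1849, 113.8), (30, 1678, 113.8), (50, 1548, 113.9)]
3 [(-75, 1443, 113.8), (-50, 1548, 113.8), (-30, 1581, 113.8), (-10, 1610, 113.8), (10, 1667, 113.8), (30, 1644, 113.9), (50, 1543, 114.0)]
```

Cover 1 is still flat, so the tips have not touched yet. I'll keep going in small steps.

Emit:
move_arm(deltas=[[0,0,-0.001,0,0,0,0],[0,0,-0.002,0,0,0,0],[0,0,-0.003,0,0,0,0],[0,0,-0.004,0,0,0,0],[0,0,-0.004,0,0,0,0]])

```text
time: 4.62
tool_pos: [0.5441, 0.1795, 0.1174]
orientation: [-3.142, -0.0, -2.932]
contact_force: [-0.8, -0.5, -0.4]
finger_gap: 0.007
grasp_force: 0.0
```

```bash
python3 - <<'E'
from h import *
c,im,d=cam("wrist"); s=ctrl.state(); print(s["tool_pos"],s["contact_force"],c["eye"])
for u in (305,312,328,335,345):
    v=np.arange(205,290,6); uu=np.full_like(v,u); p=bydepth(c,np.c_[uu,v],d[v,uu]); q=(p[:,:2]-O)@W
    print(u,[(int(a),int(x*1000),int(y*1000),round(z*1000,1)) for a,(x,y),z in zip(v,q,p[:,2])])
tilt([1,2])
E
```

```text
[0.54414066 0.17948738 0.11740867] [-0.51411502 -0.47733899  0.42470967] [0.46756994 0.16454983 0.30388447]
305 [(205, 24, 178, np.float64(114.4)), (211, 29, 178, np.float64(113.1)), (217, 33, 178, np.float64(114.2)), (223, 37, 178, np.float64(114.5)), (229, 41, 178, np.float64(114.7)), (235, 46, 177, np.float64(114.7)), (241, 35, 179, np.float64(148.7)), (247, 35, 180, np.float64(156.8)), (253, 35, 180, np.float64(164.5)), (259, 35, 180, np.float64(171.0)), (265, 35, 181, np.float64(177.4)), (271, 9, 184, np.float64(228.6)), (277, 8, 184, np.float64(233.5)), (283, 8, 184, np.float64(236.2)), (289, 8, 184, np.float64(239.0))]
312 [(205, 24, 183, np.float64(114.1)), (211, 28, 183, np.float64(114.3)), (217, 33, 183, np.float64(114.1)), (223, 37, 182, np.float64(113.7)), (229, 42, 182, np.float64(114.3)), (235, 35, 183, np.float64(140.6)), (241, 35, 183, np.float64(149.3)), (247, 35, 184, np.float64(157.7)), (253, 35, 184, np.float64(164.4)), (259, 36, 184, np.float64(170.3)), (265, 35, 184, np.float64(178.1)), (271, 9, 186, np.float64(229.4)), (277, 8, 186, np.float64(233.4)), (283, 8,
[... 1217 characters left out ...]
4)), (223, 37, 206, np.float64(113.5)), (229, 41, 205, np.float64(115.1)), (235, 46, 206, np.float64(113.6)), (241, 51, 206, np.float64(113.6)), (247, 35, 202, np.float64(156.6)), (253, 35, 201, np.float64(164.6)), (259, 35, 201, np.float64(171.2)), (265, 35, 200, np.float64(178.0)), (271, 8, 195, np.float64(230.3)), (277, 9, 195, np.float64(232.6)), (283, 9, 195, np.float64(235.9)), (289, 8, 194, np.float64(239.1))]
1 [(-75, 2774, 113.7), (-50, 2444, 113.8), (-30, 2167, 113.8), (-10, 2076, 113.7), (10, 1843, 113.8), (30, 3102, 114.8), (50, 1035, 114.0)]
2 [(-75, 2777, 113.8), (-50, 2428, 113.8), (-30, 2244, 113.8), (-10, 2089, 113.7), (10, 1845, 113.8), (30, 1709, 113.9), (50, 1565, 114.0)]
```

```bash
python3 - <<'E'
from h import *
o=[]
for n in("side","scene"):
    c,im,d=cam(n); f=200/np.tan(np.radians(c["fovy"])/2)
    p=(np.array([.5441,.1795,.13])-c["eye"])@R.from_euler("xyz",c["orientation"]).as_matrix()
    u,v=int(c["cx"]+f*p[0]/-p[2]),int(c["cy"]-f*p[1]/-p[2]); print(n,u,v)
    o.append(cv2.resize(im[v-50:v+50,u-65:u+65],None,fx=4,fy=4,interpolation=cv2.INTER_CUBIC)[:, :390] if 0 else cv2.resize(im[v-50:v+50,u-50:u+50],(400,400),interpolation=cv2.INTER_CUBIC))
cv2.imwrite("pics/t3.png",np.hstack(o))
E
```

```text
side 305 147
scene 383 209
```

View pics/t3.png

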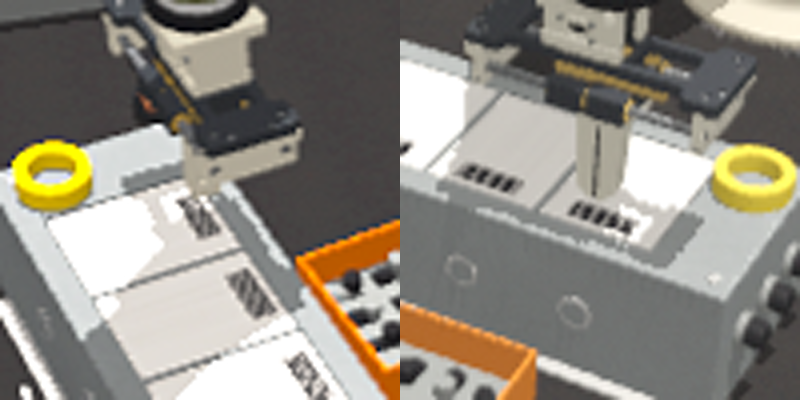

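The pictures show the tips hovering about 20 mm above the pad, so they sit higher than the stated frame suggests. I'll get the tip and body heights from depth.

```bash
python3 - <<'E'
from h import *
c,im,d=cam("wrist")
for u in (312,318,324):
    v=np.arange(227,240); uu=np.full_like(v,u); p=bydepth(c,np.c_[uu,v],d[v,uu]); q=(p[:,:2]-O)@W
    print(u,[(int(a),int(x*1000),round(float(z)*1000)) for a,(x,y),z in zip(v,q,p[:,2])])
for n in("side","scene"):
    c,im,d=cam(n); v,u=np.mgrid[0:400,0:640]; uv=np.c_[u.ravel(),v.ravel()]; p=bydepth(c,uv,d.ravel()); q=(p[:,:2]-O)@W
    near=(abs(q[:,0]-.0445)<.05)&(p[:,2]>.122)&(p[:,2]<.4)
    for y0 in np.arange(.08,.30,.02):
        s=near&(abs(q[:,1]-y0)<.01)
        if s.sum()>3: print(n,round(y0,2),s.sum(),"zmin5%%",np.round(np.percentile(p[s,2],[1,5])*1000),"x",np.round(np.percentile(q[s,0],[5,95])*1000))
    s=near&(abs(q[:,1]-.187)<.02)&(p[:,2]<.16); print("tip",s.sum(),np.round(np.percentile(p[s,2],[0,2,10])*1000,1),np.round(np.percentile(q[s],[5,95],axis=0)*1000))
E
```

```text
312 [(227, 40, 114), (228, 40, 116), (229, 42, 114), (230, 43, 114), (231, 43, 114), (232, 44, 114), (233, 44, 115), (234, 35, 139), (235, 35, 141), (236, 35, 142), (237, 35, 143), (238, 36, 144), (239, 35, 146)]
318 [(227, 40, 116), (228, 41, 114), (229, 42, 114), (230, 43, 112), (231, 44, 114), (232, 44, 115), (233, 44, 115), (234, 45, 115), (235, 46, 114), (236, 37, 138), (237, 37, 140), (238, 36, 142), (239, 37, 143)]
324 [(227, 40, 114), (228, 40, 116), (229, 42, 115), (230, 43, 114), (231, 44, 113), (232, 44, 115), (233, 45, 114), (234, 35, 140), (235, 35, 141), (236, 35, 142), (237, 35, 144), (238, 35, 145), (239, 35, 146)]
side 0.1 337 zmin5%% [225. 227.] x [10. 76.]
side 0.12 99 zmin5%% [235. 263.] x [10. 76.]
side 0.14 413 zmin5%% [240. 259.] x [17. 64.]
side 0.16 671 zmin5%% [231. 242.] x [10. 73.]
side 0.18 239 zmin5%% [144. 153.] x [ 5. 48.]
side 0.2 119 zmin5%% [127. 155.] x [ 6. 36.]
side 0.22 28 zmin5%% [231. 235.] x [ 9. 25.]
side 0.24 32 zmin5%% [123. 187.] x [13. 27.]
side 0.26 92 zmin5%% [228. 229.] x [ 9. 30.]
side 0.28 29 zmin5%% [152. 225.] x [ 9. 36.]
tip 28 [122.1 122.2 135. ] [[ 31. 171.]
 [ 50. 198.]]
scene 0.1 178 zmin5%% [226. 228.] x [20. 83.]
scene 0.12 119 zmin5%% [237. 240.] x [22. 80.]
scene 0.14 82 zmin5%% [237. 239.] x [61. 79.]
scene 0.16 288 zmin5%% [198. 236.] x [62. 83.]
scene 0.18 497 zmin5%% [144. 157.] x [53. 86.]
scene 0.2 641 zmin5%% [152. 167.] x [31. 85.]
scene 0.22 446 zmin5%% [226. 238.] x [27. 77.]
scene 0.24 100 zmin5%% [237. 239.] x [25. 77.]
scene 0.26 171 zmin5%% [225. 232.] x [17. 82.]
scene 0.28 141 zmin5%% [225. 229.] x [19. 82.]
tip 53 [122.2 140.9 144.1] [[ 45. 171.]
 [ 58. 199.]]
```

Tips are at about z = 0.138 and the body at 0.225, so tip = reported TCP + 0.021, and contact should come near a reported 0.094. I go down quickly to just above the pad, then step.

Emit:
move_arm(deltas=[[0,0,-0.015,0,0,0,0],[0,0,-0.027,0,0,0,0],[0,0,-0.032,0,0,0,0],[0,0,-0.036,0,0,0,0],[0,0,-0.036,0,0,0,0]])

```text
time: 5.6
tool_pos: [0.5441, 0.1795, 0.0993]
orientation: [-3.142, -0.0, -2.932]
contact_force: [0.1, 0.2, 1.0]
finger_gap: 0.004
grasp_force: 0.0
```

Emit:
move_arm(deltas=[[0,0,-0.001,0,0,0,0],[0,0,-0.002,0,0,0,0],[0,0,-0.003,0,0,0,0],[0,0,-0.004,0,0,0,0],[0,0,-0.004,0,0,0,0]])

```text
time: 6.22
tool_pos: [0.5441, 0.1795, 0.0974]
orientation: [-3.142, -0.0, -2.932]
contact_force: [0.6, -0.5, -0.7]
finger_gap: 0.006
grasp_force: 0.0
```

Emit:
move_arm(deltas=[[0,0,-0.001,0,0,0,0],[0,0,-0.002,0,0,0,0],[0,0,-0.003,0,0,0,0],[0,0,-0.003,0,0,0,0],[0,0,-0.003,0,0,0,0]])

```text
time: 6.85
tool_pos: [0.5442, 0.1795, 0.0959]
orientation: [-3.142, 0.0, -2.932]
contact_force: [-0.4, -0.7, 0.5]
finger_gap: 0.003
grasp_force: 0.0
```

Emit:
move_arm(deltas=[[0,0,-0.001,0,0,0,0],[0,0,-0.002,0,0,0,0],[0,0,-0.002,0,0,0,0],[0,0,-0.002,0,0,0,0],[0,0,-0.002,0,0,0,0]])

```text
time: 7.48
tool_pos: [0.5441, 0.1795, 0.0949]
orientation: [-3.142, 0.0, -2.932]
contact_force: [-1.0, -0.9, -0.0]
finger_gap: 0.006
grasp_force: 0.0
```

Emit:
move_arm(deltas=[[0,0,-0.001,0,0,0,0],[0,0,-0.002,0,0,0,0],[0,0,-0.003,0,0,0,0],[0,0,-0.003,0,0,0,0],[0,0,-0.003,0,0,0,0]])

```text
time: 8.1
tool_pos: [0.5442, 0.1795, 0.0935]
orientation: [3.142, 0.0, -2.932]
contact_force: [-0.5, 0.2, 1.9]
finger_gap: 0.007
grasp_force: 1.0
```

```bash
python3 - <<'E'
from h import *
c,im,d=cam("wrist"); s=ctrl.state(); print(s["tool_pos"],s["contact_force"],c["eye"])
for u in (312,324):
    v=np.arange(222,242); uu=np.full_like(v,u); p=bydepth(c,np.c_[uu,v],d[v,uu]); q=(p[:,:2]-O)@W
    print(u,[(int(a),int(x*1000),round(float(z)*1000)) for a,(x,y),z in zip(v,q,p[:,2])])
tilt([1,2])
E
```

```text
[0.54414161 0.17953347 0.09348495] [0.25302898 0.12847477 1.85438077] [0.46757966 0.16455247 0.28000652]
312 [(222, 28, 114), (223, 28, 114), (224, 29, 114), (225, 30, 114), (226, 30, 114), (227, 31, 113), (228, 32, 113), (229, 32, 114), (230, 33, 114), (231, 34, 114), (232, 35, 112), (233, 35, 113), (234, 35, 114), (235, 35, 116), (236, 35, 117), (237, 35, 120), (238, 35, 121), (239, 35, 122), (240, 35, 124), (241, 35, 125)]
324 [(222, 28, 114), (223, 29, 113), (224, 29, 114), (225, 30, 113), (226, 30, 114), (227, 31, 114), (228, 32, 113), (229, 32, 115), (230, 33, 113), (231, 33, 115), (232, 35, 113), (233, 35, 114), (234, 35, 114), (235, 35, 117), (236, 35, 118), (237, 36, 118), (238, 35, 122), (239, 35, 123), (240, 35, 124), (241, 35, 126)]
1 [(-75, 3706, 113.8), (-50, 3306, 114.0), (-30, 2963, 113.9), (-10, 2640, 113.8), (10, 2365, 113.7), (30, 3475, 114.3), (50, 993, 113.7)]
2 [(-75, 3721, 113.8), (-50, 3260, 113.8), (-30, 2987, 113.8), (-10, 2647, 113.8), (10, 2360, 113.7), (30, 2158, 113.9), (50, 1956, 114.0)]
```

Contact made at a reported 0.0935. Now a gentle press, 1 mm deeper, to tell latched from loose.

Emit:
move_arm(deltas=[[0,0,-0.001,0,0,0,0],[0,0,-0.002,0,0,0,0],[0,0,-0.002,0,0,0,0],[0,0,-0.002,0,0,0,0],[0,0,-0.002,0,0,0,0]])

```text
time: 8.82
tool_pos: [0.5442, 0.1795, 0.0929]
orientation: [-3.142, 0.0, -2.932]
contact_force: [-1.7, -0.9, 8.7]
finger_gap: 0.004
grasp_force: 3.9
```

Cover 1 is latched: 8.7 N within 1 mm. On to place 2.

Emit:
move_arm(deltas=[[0,0,0.024,0,0,0,0],[0.016,-0.077,0.03,0,0,0,0],[0.033,-0.154,0.03,0,0,0,0],[0.039,-0.184,0.03,0,0,0,0],[0.039,-0.184,0.015,0,0,0,0]])

```text
time: 9.45
tool_pos: [0.5642, 0.087, 0.1003]
orientation: [3.141, 0.001, -2.934]
contact_force: [0.5, 0.5, 0.6]
finger_gap: 0.005
grasp_force: 0.0
```

Emit:
move_arm(deltas=[[0,0,-0.006,0,0,0,0],[0,0,-0.01,0,0,0,0],[0,0,-0.013,0,0,0,0],[0,0,-0.015,0,0,0,0],[0,0,-0.015,0,0,0,0]])

```text
time: 10.07
tool_pos: [0.5637, 0.0878, 0.0925]
orientation: [3.141, 0.0, -2.932]
contact_force: [-0.0, 0.7, 0.4]
finger_gap: 0.007
grasp_force: 0.3
```

Emit:
move_arm(deltas=[[0,0,-0.001,0,0,0,0],[0,0,-0.002,0,0,0,0],[0,0,-0.003,0,0,0,0],[0,0,-0.003,0,0,0,0],[0,0,-0.003,0,0,0,0]])

```text
time: 10.7
tool_pos: [0.5638, 0.0875, 0.0909]
orientation: [-3.142, 0.0, -2.932]
contact_force: [-0.4, 2.2, 1.5]
finger_gap: 0.004
grasp_force: 0.9
```

```bash
python3 -c "
from h import *
tilt([1,2,3])"
```

```text
1 [(-75, 3873, 113.7), (-50, 3343, 113.7), (-30, 3034, 113.7), (-10, 2757, 113.8), (10, 2469, 113.7), (30, 2230, 113.8), (50, 2000, 113.9)]
2 [(-75, 3888, 113.8), (-50, 3528, 116.8), (-30, 3071, 115.5), (-10, 2685, 114.2), (10, 2399, 112.9), (30, 3408, 112.2), (50, 967, 110.5)]
3 [(-75, 3847, 113.8), (-50, 3304, 113.8), (-30, 3030, 113.8), (-10, 2686, 113.8), (10, 2435, 113.8), (30, 2214, 113.9), (50, 2005, 114.0)]
```

Cover 2 rocks: the near edge is up 3 mm, the pad side down 3 mm, at under 2 N. I push the pad down into the duct, easing back toward the axis.

Emit:
move_arm(deltas=[[0,0,-0.008,0,0,0,0],[0,0,-0.016,0,0,0,0],[0,0,-0.024,0,0,0,0],[0,0,-0.032,0,0,0,0],[0,0,-0.04,0,0,0,0]])

```text
time: 11.38
tool_pos: [0.5638, 0.0874, 0.0706]
orientation: [-3.141, 0.0, -2.932]
contact_force: [-0.1, -0.4, 2.2]
finger_gap: 0.005
grasp_force: 1.0
```

Emit:
move_arm(deltas=[[-0.004,-0.001,-0.008,0,0,0,0],[-0.008,-0.002,-0.016,0,0,0,0],[-0.012,-0.003,-0.024,0,0,0,0],[-0.016,-0.003,-0.032,0,0,0,0],[-0.02,-0.004,-0.034,0,0,0,0]])

```text
time: 12.0
tool_pos: [0.5538, 0.0856, 0.0536]
orientation: [3.142, 0.001, -2.932]
contact_force: [2.6, 0.0, -0.4]
finger_gap: 0.004
grasp_force: 0.9
```

```bash
python3 - <<'E'
from h import *
tilt([1,2,3])
c,im,d=cam("scene"); a=cv2.resize(im[140:240,300:430],None,fx=3,fy=3,interpolation=cv2.INTER_CUBIC)
c,im,d=cam("side"); b=cv2.resize(im[100:200,250:380],None,fx=3,fy=3,interpolation=cv2.INTER_CUBIC)
cv2.imwrite("pics/t4.png",np.hstack([a,b]))
E
```

```text
1 [(-75, 5948, 113.7), (-50, 5410, 113.7), (-30, 3828, 113.7), (-10, 4115, 113.7), (10, 8672, 172.5), (30, 4619, 114.4), (50, 46, 159.9)]
2 [(-75, 6460, 113.8), (-50, 0, None), (-30, 7609, 154.5), (-10, 2879, 125.8), (10, 22401, 184.5), (30, 2431, 98.7), (50, 0, None)]
3 [(-75, 5872, 113.8), (-50, 5391, 113.8), (-30, 4270, 113.8), (-10, 4089, 113.8), (10, 8458, 171.7), (30, 4550, 114.4), (50, 0, None)]
```

View pics/t4.png

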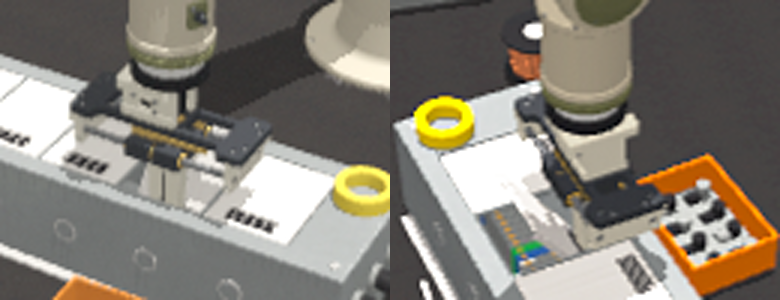

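The views show cover 2 about 55° open (depth agrees), with the neighbours flat. I back the finger off, rise over the raised edge and come round to the robot's side.

Emit:
move_arm(deltas=[[0.01,0.002,0,0,0,0,0],[0.01,0.002,0.06,0,0,0,0],[0.01,0.002,0.15,0,0,0,0],[0.01,0.002,0.24,0,0,0,0],[0.01,0.002,0.26,0,0,0,0]])

```text
time: 12.78
tool_pos: [0.5599, 0.0867, 0.1868]
orientation: [3.142, 0.004, -2.932]
contact_force: [0.0, -0.3, 0.4]
finger_gap: 0.006
grasp_force: 0.0
```

Emit:
move_arm(deltas=[[-0.04,-0.008,0,0,0,0,0],[-0.1,-0.021,0,0,0,0,0],[-0.16,-0.034,0,0,0,0,0],[-0.198,-0.042,0,0,0,0,0],[-0.198,-0.042,0,0,0,0,0]])

```text
time: 13.4
tool_pos: [0.4583, 0.0651, 0.1835]
orientation: [-3.141, -0.002, -2.932]
contact_force: [-0.3, -0.4, -1.2]
finger_gap: 0.005
grasp_force: 0.0
```

Emit:
move_arm(deltas=[[0,0,-0.03,0,0,0,0],[0,0,-0.07,0,0,0,0],[0,0,-0.11,0,0,0,0],[0,0,-0.125,0,0,0,0],[0,0,-0.125,0,0,0,0]])

```text
time: 14.02
tool_pos: [0.4599, 0.0656, 0.1209]
orientation: [3.142, -0.001, -2.932]
contact_force: [0.1, 0.2, -0.3]
finger_gap: 0.008
grasp_force: 0.0
```

```bash
python3 - <<'E'
from h import *
s=ctrl.state(); print((s["tool_pos"][:2]-O)@W, s["tool_pos"])
for n in("side","scene"):
    c,im,d=cam(n); v,u=np.mgrid[0:400,0:640]; p=bydepth(c,np.c_[u.ravel(),v.ravel()],d.ravel()); q=(p[:,:2]-O)@W
    for h in np.arange(.12,.185,.01):
        m=(abs(q[:,1]-.094)<.044)&(abs(p[:,2]-h)<.004)&(abs(q[:,0])<.09)
        print(n,round(h,2),m.sum(),np.round(np.percentile(q[m,0],[5,50,95])*1000) if m.any() else "")
E
```

```text
[-0.06154562  0.0932598 ] [0.45991042 0.06562675 0.1209476 ]
side 0.12 203 [-87.   2.  78.]
side 0.13 17 [-22. -13. -10.]
side 0.14 19 [-30. -22. -17.]
side 0.15 21 [-71. -33. -25.]
side 0.16 11 [-70. -37. -32.]
side 0.17 6 [-71. -70. -38.]
side 0.18 2 [-74. -72. -71.]
scene 0.12 185 [-68.   2.  83.]
scene 0.13 90 [-17. -11.  -5.]
scene 0.14 86 [-24. -18. -12.]
scene 0.15 91 [-35. -25. -18.]
scene 0.16 100 [-55. -33. -26.]
scene 0.17 27 [-57. -51. -30.]
scene 0.18 25 [-56. -50. -47.]
```

Emit:
move_arm(deltas=[[0.016,0.003,0,0,0,0,0],[0.032,0.007,0,0,0,0,0],[0.048,0.01,0,0,0,0,0],[0.064,0.014,0,0,0,0,0],[0.074,0.016,0,0,0,0,0]])

```text
time: 14.75
tool_pos: [0.4974, 0.0737, 0.1214]
orientation: [3.141, 0.001, -2.932]
contact_force: [-2.0, 0.1, 1.4]
finger_gap: 0.004
grasp_force: 0.9
```

Emit:
move_arm(deltas=[[0.003,0.001,0,0,0,0,0],[0.006,0.001,0,0,0,0,0],[0.009,0.002,0,0,0,0,0],[0.011,0.002,0,0,0,0,0],[0.011,0.002,0,0,0,0,0]])

```text
time: 15.38
tool_pos: [0.502, 0.0745, 0.1214]
orientation: [3.142, -0.0, -2.932]
contact_force: [-2.0, -0.0, 1.7]
finger_gap: 0.006
grasp_force: 1.1
```

Emit:
move_arm(deltas=[[0.001,0,0,0,0,0,0],[0.002,0,0,0,0,0,0],[0.003,0.001,0,0,0,0,0],[0.004,0.001,0,0,0,0,0],[0.004,0.001,0,0,0,0,0]])

```text
time: 16.0
tool_pos: [0.5026, 0.0745, 0.1212]
orientation: [-3.141, -0.003, -2.932]
contact_force: [-7.0, -0.7, 5.2]
finger_gap: 0.007
grasp_force: 3.6
```

Emit:
move_arm(deltas=[[0.001,0,0,0,0,0,0],[0.002,0,0,0,0,0,0],[0.003,0.001,0,0,0,0,0],[0.003,0.001,0,0,0,0,0],[0.003,0.001,0,0,0,0,0]])

```text
time: 16.62
tool_pos: [0.503, 0.0746, 0.1211]
orientation: [-3.141, -0.005, -2.932]
contact_force: [-9.7, -0.5, 7.1]
finger_gap: 0.007
grasp_force: 5.2
```

The force climbs without motion, so the stop is reached. I back straight off toward the robot, then rise and check.

Emit:
move_arm(deltas=[[-0.006,-0.001,0,0,0,0,0],[-0.02,-0.004,0,0,0,0,0],[-0.045,-0.009,0,0,0,0,0],[-0.07,-0.015,0,0,0,0,0],[-0.08,-0.017,0,0,0,0,0]])

```text
time: 17.25
tool_pos: [0.4646, 0.0666, 0.1215]
orientation: [-3.141, -0.0, -2.932]
contact_force: [-0.4, -0.5, -0.2]
finger_gap: 0.007
grasp_force: 0.0
```

Emit:
move_arm(deltas=[[0,0,0.06,0,0,0,0],[0,0,0.14,0,0,0,0],[0,0,0.22,0,0,0,0],[0,0,0.28,0,0,0,0],[0,0,0.28,0,0,0,0]])

```text
time: 17.88
tool_pos: [0.4668, 0.0672, 0.2635]
orientation: [-3.142, 0.005, -2.932]
contact_force: [0.1, -0.1, 0.1]
finger_gap: 0.009
grasp_force: 0.0
```

```bash
python3 - <<'E'
from h import *
s=ctrl.state(); print(s["tool_pos"],s["contact_force"])
o=[]
for n in("side","scene"):
    c,im,d=cam(n); v,u=np.mgrid[0:400,0:640]; p=bydepth(c,np.c_[u.ravel(),v.ravel()],d.ravel()); q=(p[:,:2]-O)@W
    for h in np.arange(.125,.185,.01):
        m=(abs(q[:,1]-.094)<.04)&(abs(p[:,2]-h)<.004)&(abs(q[:,0])<.04)
        print(n,round(h,3),m.sum(),np.round(np.percentile(q[m,0],[5,50,95])*1000,1) if m.any() else "")
    m=(abs(q[:,1]-.094)<.04)&(abs(q[:,0])<.03)&(p[:,2]>.12)&(p[:,2]<.2); print("top",np.round(np.percentile(p[m,2],[95,99,100])*1000,1))
    y,x=(140,300) if n=="scene" else (100,250)
    o.append(cv2.resize(im[y:y+100,x:x+130],None,fx=3,fy=3,interpolation=cv2.INTER_CUBIC))
cv2.imwrite("pics/t5.png",np.hstack(o))
tilt([1,3,4])
E
```

```text
[0.46680356 0.06722962 0.26346415] [ 0.08782427 -0.1134443   0.11708525]
side 0.125 23 [-11.7  -6.5  -5.4]
side 0.135 18 [-11.7  -7.3  -5.6]
side 0.145 21 [-11.2  -8.4  -7.1]
side 0.155 26 [-14.5  -9.   -6.5]
side 0.165 20 [-11.6  -9.2  -7.7]
side 0.175 35 [-10.4  -8.4  -6.1]
top [175.3 177.7 178.3]
scene 0.125 57 [-4.7 -1.4  4. ]
scene 0.135 55 [-4.8 -1.4  1.6]
scene 0.145 53 [-5.9 -2.3  0.1]
scene 0.155 54 [-6.2 -2.5  1.7]
scene 0.165 55 [-6.7 -3.1  0.4]
scene 0.175 41 [-8.5 -3.2  0.2]
top [174.  176.9 178. ]
1 [(-75, 632, 113.7), (-50, 587, 113.7), (-30, 558, 113.7), (-10, 548, 113.7), (10, 520, 113.8), (30, 476, 113.9), (50, 279, 114.1)]
3 [(-75, 619, 113.8), (-50, 585, 113.8), (-30, 581, 113.8), (-10, 527, 113.8), (10, 520, 113.8), (30, 481, 114.0), (50, 283, 114.1)]
4 [(-75, 617, 113.8), (-50, 597, 113.9), (-30, 584, 113.8), (-10, 531, 113.8), (10, 516, 113.8), (30, 495, 113.8), (50, 476, 113.9)]
```

View pics/t5.png

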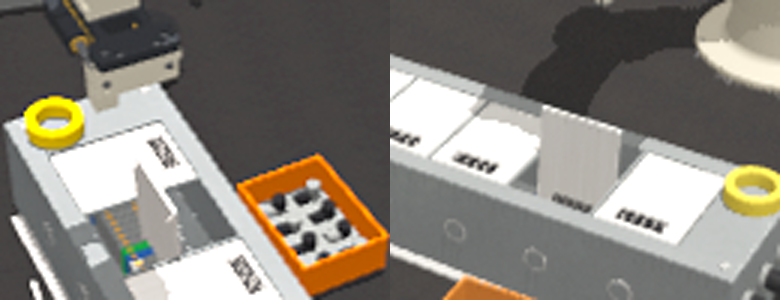

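Cover 2 stands upright at its stop: the tilt is about 1.5 rad and the top edge matches a seated cover. The neighbours are flat and nothing else has moved. Handing in.

```bash
python3 -c "
from bench import ctrl
print(ctrl.sign_off())"
```

```text
the job is handed in; nothing more can be done
None
```

The unlatched cover was in place 2; it now stands fully open at its stop, seated by camera depth, cover 1 tested latched and 3–5 were left unpressed, and the job is handed in (no verdict returned).

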